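# Grease the printer's linear rail

## Robot

A 6-joint arm with a two-finger parallel gripper is mounted at the origin on the work surface. World frame = base frame: x ahead of the robot, y to its left, z up, the work surface at z = 0. Lengths are in m, angles in rad, forces in N, time in s.
With the tool pointing down it reaches from about 0.375 to 0.9 m from the base axis. Payload 3.1 kg.
Tool frame: the origin (TCP) lies at the very end of the fingers, on their centre line; the grasp point (between the pads) lies 19 mm behind it; z points along the fingers, y is the line along which they close (so a half turn about z gives the same grasp; the last joint's range is limited). The gripper opens to 87 mm and grips with 3 to 60 N. Pads are 19 mm wide; open, the fingers measure 117 mm over their backs; the gripper's body (75 mm by 190 mm) begins 51 mm behind the grasp point.
Start: joints at [1.052, 0.527, 1.433, -0, 1.181, -0.178], TCP at [0.209, 0.589, 0.223] pointing down, gripper open.
Joint ranges: [-3.08, 3.08], [-0.75, 2.2], [0.22, 2.44], [-1.43, 4.57], [0, 2.65], [-2.85, 2.85]. Speed limits (rad/s): [2.79, 2.79, 3.14, 3.14, 3.14, 3.14].

## Interface

Orientations are given as a unit quaternion [x, y, z, w].
In Python, from rig import robot gives the robot as it stands. The module is installed in compiled form; this text tells all that it offers.
- The arm moves only by the tool servo_tool, never from a script. Its argument "rows" is one flat list of numbers, 5 for each row, row after row: the closure, from -1 (fully open) to 1 (shut), so that 0 is half open, then the shift along the tool's x, y, z in m, then the turn about the tool's z in degrees. A call has 1 to 5 rows; each row shifts and turns the commanded pose from where the row before left it, along the tool's axes as they then stand; what a row does not reach is not made up. A row lasts 1/12 s, in which the tool goes at most 41.7 mm and 7.16 degrees, less where a joint would pass 70% of its speed; a pose out of reach is approached as far as the arm can. A call with a gripper value outside its range is refused whole. The fingers move at their own pace and stop on an object; "newtons" is the grip in N (left out, the last holds). Time passes only in rows, so rows that do not move let the fingers close. It gives the time, the measured TCP pose, the force, the opening and the grip force at its end, in the units of the state.
- robot.get_obs(): the state, without advancing time (a new reading comes with each control period).
- robot.camera(name): name is "side" or "top" or "wrist"; returns a dict with "pixels" (420x560x3 uint8, red, green, blue), "intrinsics" (3x3 intrinsics, pixels), "dist" ([k1, k2, p1, p2, k3] as OpenCV has them; the pictures are not rectified), "rvec" (rotation vector, rad) and "tvec" (3), from world to camera coordinates, as OpenCV has them; the wrist camera has in their place "mount" (4x4, takes a point from camera to tool coordinates, whose origin is the TCP and whose axes are the flange's). Camera axes: x right, y down, z forward; pixel columns grow to the right and rows downward; lengths in m; the calibration is good to about 2 mm. A picture is of the moment at which its call begins: read the wrist's pose just before it. There is no depth.
- robot.hand_in(): hands the job in; it is judged then, once.
Trained networks look in a picture, given as the dict that the camera call returned (one of the last four; its "shot" number tells which), for a name from the list of things; names that differ only in an ending like _2 or _b are one class to them, and where a whole thing is asked for, a point or a joint stands for the part that bears it (a point fixed in the world has none). Each returns a list of dicts, best first, with "score" (0 to 1); they miss things now and then, are a little off and sometimes report something else, mostly with a low value. They report only what shows in the picture. A call takes as long as a camera call. They do not tell look-alikes from the thing itself.
- robot.spot_in(picture, query): "at" ([x, y, z] in m, in world coordinates, good to about 4 mm: the middle of the surface that is visible of it).
- robot.outline_of(picture, query): "region" (420x560 bool, what is visible of it).
- robot.place_of(picture, query): "at" ([x, y, z] in m, in world coordinates, good to about 4 mm: a listed point, or the origin of a listed thing).
The state is a dict: "time": time; "q": joint angles; "joint_velocities": joint speeds; "joint_torque": joint torques, N m; "position": TCP position; "tool_rot": TCP orientation; "ft_force": force on the tool from outside, world axes, zero at the start; "moment": the same for the moment, N m; "grip_width": finger opening in m; "grip_force": force on a finger pad.
Only numpy, scipy, OpenCV 4.12 (cv2) and the standard library are available. Lean on these libraries where they do the work, as an engineer would, in place of code of your own. Each camera call takes 0.05 s, during which the arm holds its last target. There are 200 camera calls.

## Task

Take the red-handled push grease gun out of its orange stand and press its nozzle squarely onto the tilted brass grease nipple on the rail carriage until it snaps on. Then keep pushing along the nipple's axis so that the nozzle is pushed well over half of its stroke into the gun against its spring, and finish while still gripping the gun and holding it pressed like that. Do not disturb the other things on the bench.

Things in the scene. Friction and masses are not known exactly. Their poses are not given: they have to be found in the camera images.
- gun_grip (a point): Centre of the grease gun's red handle, a square prism 26 x 26 mm across and 50 mm long; x and y axes square to its faces, z along the gun from nozzle to handle's end. It lies 107 mm from the nozzle's mouth. At the start the gun stands upright, nozzle down, in the orange stand.
- nozzle_mouth (a point): Centre of the nozzle's open mouth, moving with the nozzle; z towards the handle. Bore 19 mm across, 19 mm deep; three sprung jaws 7 mm inside it leave 12 mm between them and snap behind the nipple's head. That takes about 7 N along the axis; the nozzle goes part of the way into the gun first.
- nozzle (a joint): How far the nozzle is pushed into the gun: 0 = fully out, 0.014 m = its whole stroke. The spring pushes back with 4 N at 0, rising to 10 N at 0.014.
- nipple (a point): Brass grease nipple on a blue angled block on the carriage. Origin at the centre of its foot, about 78 mm above the bench; z outwards along its axis, 25 degrees from vertical, leaning to the robot's side. Foot 22 mm dia, 5 mm high; mushroom head 16 mm dia, its tip (8 mm dia) 26 mm from the origin. With the nozzle snapped on, the mouth is 7 mm from the origin. It does not move.
- rail: Fixed rail unit: aluminium base 100 x 260 x 12 mm, steel rail along its y axis, origin under the base's centre. The carriage is parked within 50 mm of its middle.
- stand: Fixed orange printed stand, 90 x 90 x 80 mm high, origin under its centre, with a 37 mm hole in its top through which the gun hangs 75 mm deep: draw it straight up.
- tub_mid (a point): Bystander: white tub with black lid, 64 mm dia, 70 mm high; this is its centre.
- bearing_mid (a point): Bystander: steel bearing ring lying flat, 42 mm dia, 14 mm high; its centre.
- marker_mid (a point): Bystander: blue marker, lying, 130 mm long, 14 mm dia; its centre.
- scraper_grip (a point): Bystander: scraper with orange handle, lying; the middle of its handle.
- driver_grip (a point): Bystander: screwdriver with yellow handle, lying; the middle of its handle.
- gun: The whole grease gun, 138 mm, 0.27 kg; origin at the mouth of the nozzle when out, z towards the handle. Along z: steel nozzle 28 mm dia to 40 mm, barrel 34 mm dia to 75, black collar 48 mm dia to 82 (fingertips may push on it; it rests on the stand's top), red square handle to 132, black end button 24 mm dia to 138. All but the handle is round.
- carriage: Dark steel carriage on the rail, 62 x 84 x 34 mm with green end caps and the blue block and nipple on top; origin under its centre, on the rail's axis, 26 mm above the bench; y along the rail. Braked: it does not move.
Not all that is in view belongs to the job. Leave any blue or green look-alike of the gun alone.

How it is judged:
On the way, in this order (a step that is already met when the one before it is completed fails the run):
1. the gun is lifted clear of its stand in the gripper (height (world z) of gun_grip above 0.19 m and contact force between the fingers and gun above 1 N), for 0.1 s.
2. the nozzle has snapped onto the nipple (z of nozzle_mouth in the frame of nipple between 0.004 and 0.009 m and x of nozzle_mouth in the frame of nipple between -0.004 and 0.004 m and y of nozzle_mouth in the frame of nipple between -0.004 and 0.004 m and angle between the z axis of nozzle_mouth and the z axis of nipple, either way round below 0.12 rad), for 0.2 s.
At the end, for the whole second after the job is handed in: The nozzle is snapped on the nipple (mouth 4 to 9 mm from the nipple's foot, within 4 mm sideways and 0.12 rad of its axis), pushed more than 7 mm of its 14 mm stroke into the gun and bearing on the nipple with over 4 N, still in the fingers (all of step 2 and value of joint nozzle above 0.007 m and contact force between gun and carriage above 4 N and contact force between the fingers and gun above 1 N and linear speed of gun below 0.02 m/s); the arm keeps its last pose, push and grip.
It fails at once if a bystander is moved by more than 30 mm (distance of any of tub_mid, bearing_mid, marker_mid, scraper_grip, driver_grip from where it was at the start of the episode above 0.03 m).
It also fails if it takes over 38 s, if anything falls off the work surface, if the arm or the gripper's body presses on something with over 40 N, if the wrist force passes 120 N, or if a joint passes its speed limit or range.

## Working session

There is one attempt and no reset: what is moved stays moved. The work goes in short steps, Python scripts to look and compute and a tool call to move; the robot and the scene stay as the last step left them, time stands still between calls to the robot, and variables do not carry over. Pictures are saved under pics/ and viewed, at most 10 in all, crops included, and the job is handed in when it is done.

Besides the shell and the picture viewer there is one more tool, called after "Request:" as name(argument=value, ...) on one line, values as JSON. servo_tool: Moves the arm, as the interface text tells. Its arguments: {"type":"object","properties":{"rows":{"type":"array","items":{"type":"number"}},"newtons":{"type":"number"}},"required":["rows"]}

```bash
mkdir -p pics
cat > h.py <<'E'
import numpy as np, cv2
from rig import robot
from scipy.spatial.transform import Rotation as R
def pose():
    o=robot.get_obs(); return o,R.from_quat(o['tool_rot']).as_matrix(),np.array(o['position'])
def ext(p,o=None):
    "world->camera R,t"
    if 'rvec' in p: return cv2.Rodrigues(np.array(p['rvec'],float))[0],np.array(p['tvec'],float).ravel()
    T=np.eye(4);T[:3,:3]=R.from_quat(o['tool_rot']).as_matrix();T[:3,3]=o['position']
    M=np.linalg.inv(T@np.array(p['mount']));return M[:3,:3],M[:3,3]
def proj(p,X,o=None):
    r,t=ext(p,o);return cv2.projectPoints(np.array(X,float).reshape(-1,3),cv2.Rodrigues(r)[0],t,np.array(p['intrinsics']),np.array(p['dist']))[0].reshape(-1,2)
def ray(p,uv,o=None):
    r,t=ext(p,o);n=cv2.undistortPoints(np.array(uv,float).reshape(-1,1,2),np.array(p['intrinsics']),np.array(p['dist'])).reshape(-1,2)
    d=np.c_[n,np.ones(len(n))]@r;return -r.T@t,d/np.linalg.norm(d,axis=1)[:,None]
def save(p,name,crop=None,s=1):
    im=p['pixels'][:,:,::-1]
    if crop: x,y,x2,y2=crop; im=im[y:y2,x:x2]
    cv2.imwrite('pics/'+name,cv2.resize(im,None,fx=s,fy=s,interpolation=cv2.INTER_CUBIC))
E
python3 - <<'E'
from h import *
np.set_printoptions(precision=4,suppress=True)
o,T,p=pose();print(o,'\n',T)
ims=[]
for c in('side','top'):
    q=robot.camera(c);ims.append(q['pixels']);print(c,ext(q)[0],-ext(q)[0].T@ext(q)[1],q['intrinsics'][0])
    for n in('gun','gun_grip','nozzle_mouth','nipple','rail','stand','carriage','tub_mid','bearing_mid','marker_mid','scraper_grip','driver_grip'):
        for d in robot.place_of(q,n)[:3]: print(c,n,np.array(d['at']),round(d['score'],2),proj(q,d['at'])[0].round())
    save(q,c+'0.png',s=1.4)
E
```

```text
{'time': 0.0, 'q': array([ 1.0515,  0.5285,  1.4339, -0.    ,  1.1814, -0.1785]), 'joint_velocities': array([ 0.0002, -0.0007, -0.0008,  0.0005,  0.0006, -0.0009]), 'joint_torque': array([  0.001 , -44.0046, -17.6591,   0.0634,   0.0581,  -0.0001]), 'position': array([0.2085, 0.5884, 0.2216]), 'tool_rot': array([ 0.1696,  0.9855, -0.001 , -0.0004]), 'ft_force': array([ 0.6301,  0.0088, -0.5654]), 'moment': array([-0.0737,  0.0582, -0.0381]), 'grip_force': 0.0, 'grip_width': 0.08701776859301386} 
 [[-0.9425  0.3343 -0.0011]
 [ 0.3343  0.9425 -0.0019]
 [ 0.0004 -0.0021 -1.    ]]
side [[-0.8892 -0.4574  0.0105]
 [-0.3316  0.6285 -0.7036]
 [ 0.3153 -0.6291 -0.7105]] [0.25   0.6534 0.8437] [450.9651   0.     277.7996]
side gun [ 0.6758 -0.1662 -0.0012] 0.93 [273. 191.]
side gun [ 0.5741 -0.1733  0.0037] 0.9 [308. 200.]
side gun [ 0.462  -0.188   0.0012] 0.87 [348. 211.]
side gun_grip [ 0.5767 -0.1729  0.1119] 0.84 [309. 169.]
side gun_grip [ 0.6774 -0.1653  0.1067] 0.67 [273. 160.]
side gun_grip [ 0.4586 -0.1908  0.1114] 0.62 [355. 179.]
side nozzle_mouth [ 0.6805 -0.1646 -0.0007] 0.67 [2
[... 1215 characters left out ...]
 [ 0.4636 -0.1884  0.1069] 0.53 [341. 246.]
top nipple [0.6168 0.2074 0.0814] 0.58 [209. 198.]
top rail [0.6248 0.1871 0.0019] 0.65 [219. 201.]
top stand [ 0.576  -0.172  -0.0025] 0.84 [330. 214.]
top stand [ 0.7789 -0.0398  0.0314] 0.33 [288. 152.]
top carriage [0.6273 0.2086 0.0289] 0.58 [211. 198.]
top tub_mid [ 0.777  -0.039   0.0329] 0.69 [288. 152.]
top bearing_mid [ 0.4407 -0.0565  0.0112] 0.51 [295. 257.]
top bearing_mid [0.6187 0.2061 0.0781] 0.21 [209. 198.]
top marker_mid [0.409  0.2661 0.0061] 0.67 [194. 267.]
top scraper_grip [0.6046 0.4164 0.0106] 0.64 [149. 207.]
top scraper_grip [0.4075 0.2711 0.0066] 0.38 [192. 268.]
top driver_grip [ 0.5021 -0.4189  0.0131] 0.54 [408. 236.]
```

View pics/side0.png

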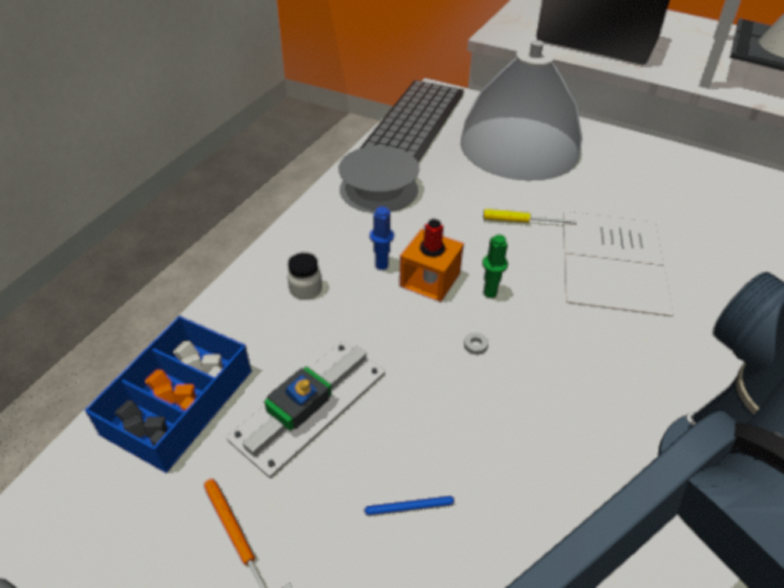

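View pics/top0.png

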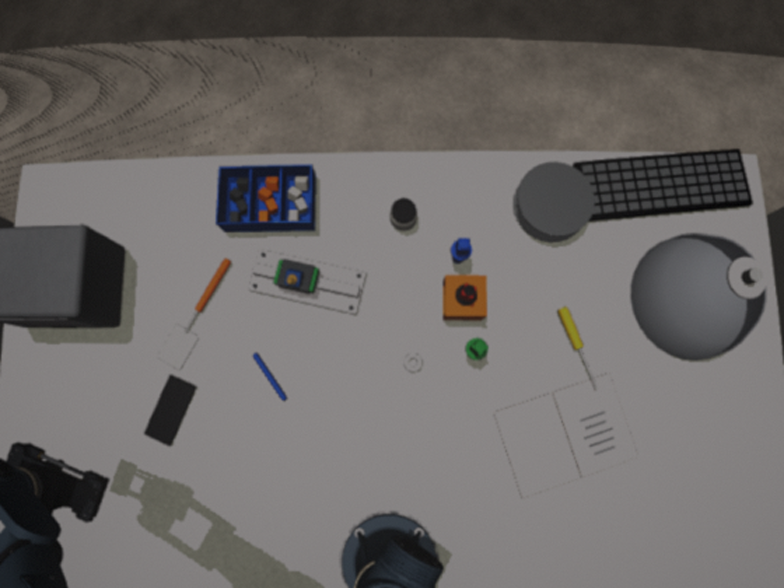

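The three candidates in the side view (original px) are blue (273,160), red (309,169) and green (355,179). The red one sits in the orange stand, so it fits the description. I'm confirming that with a crop while the arm moves towards a view of the nipple.

Run:
```python
from h import *
q=robot.camera('side');save(q,'crop_gun.png',(250,130,380,225),6)
```

```text
(no output)
```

View pics/crop_gun.png

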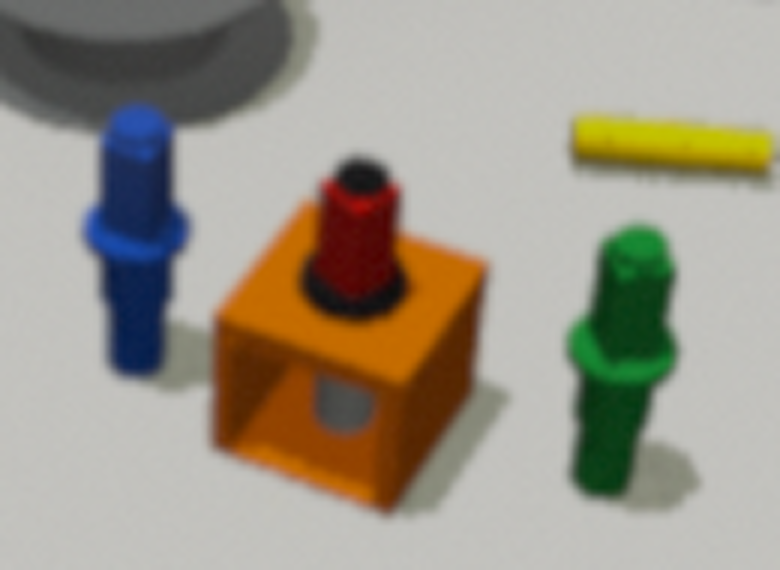

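Request:
servo_tool(rows=[-1, -0.035, -0.02, -0.006, 0, -1, -0.035, -0.02, -0.006, 0, -1, -0.035, -0.02, -0.006, 0, -1, -0.035, -0.02, -0.006, 0, -1, -0.035, -0.02, -0.006, 0])

```text
time: 1.77
position: [0.3412, 0.4349, 0.2529]
tool_rot: [0.169, 0.986, 0.0, 0.0]
ft_force: [1.1, -0.6, 0.1]
grip_width: 0.0871
grip_force: 0.0
```

Request:
servo_tool(rows=[-1, -0.035, -0.02, -0.006, 0, -1, -0.035, -0.02, -0.006, 0, -1, -0.035, -0.02, -0.006, 0, -1, -0.035, -0.02, -0.006, 0, -1, -0.03, -0.02, -0.006, 0])

```text
time: 2.18
position: [0.469, 0.2833, 0.2831]
tool_rot: [0.17, 0.985, 0.0, 0.001]
ft_force: [0.8, 0.1, -0.6]
grip_width: 0.0867
grip_force: 0.0
```

Request:
servo_tool(rows=[-1, 0, 0, 0, 0, -1, 0, 0, 0, 0])

```text
time: 2.35
position: [0.4687, 0.2837, 0.2829]
tool_rot: [0.172, 0.985, 0.0, 0.0]
ft_force: [-0.6, -0.0, 0.5]
grip_width: 0.0868
grip_force: 0.0
```

Run:
```python
from h import *
np.set_printoptions(precision=4,suppress=True)
o,T,p=pose();q=robot.camera('wrist');print(p,o['q'],'\n',T,'\n',np.array(q['mount']),q['intrinsics'])
for n in('nipple','carriage','rail','marker_mid'):
    for d in robot.place_of(q,n)[:2]: print(n,np.array(d['at']),round(d['score'],2),proj(q,d['at'],o)[0].round())
save(q,'wrist1.png',s=1.4)
for a in(0,):
    for l in range(-180,180,30): 
        X=np.array([.6175,.2074,.078]);z=np.array([np.sin(.436)*np.cos(np.radians(l)),np.sin(.436)*np.sin(np.radians(l)),np.cos(.436)]);print(l,proj(q,[X,X+.026*z],o).round(1).tolist())
```

```text
[0.4687 0.2837 0.2829] [ 0.3402  0.3547  1.553   0.0003  1.2328 -0.8856] 
 [[-0.941   0.3383  0.0009]
 [ 0.3383  0.941   0.0006]
 [-0.0006  0.0009 -1.    ]] 
 [[ 0.0002 -0.9524 -0.3048  0.0842]
 [ 1.      0.0007 -0.0015  0.0013]
 [ 0.0017 -0.3048  0.9524 -0.1623]
 [ 0.      0.      0.      1.    ]] [[335.4245   0.     281.0727]
 [  0.     335.4245 212.5889]
 [  0.       0.       1.    ]]
nipple [0.6172 0.2039 0.0763] 0.71 [261. 312.]
nipple [0.4049 0.2672 0.009 ] 0.54 [251. 130.]
carriage [0.6305 0.207  0.0238] 0.69 [268. 297.]
rail [ 0.6267  0.1891 -0.0001] 0.65 [257. 290.]
rail [0.6068 0.4118 0.0084] 0.39 [400. 234.]
marker_mid [0.4044 0.2669 0.0075] 0.64 [251. 129.]
-180 [[263.4, 312.0], [259.1, 316.1]]
-150 [[263.4, 312.0], [255.3, 318.4]]
-120 [[263.4, 312.0], [253.3, 322.1]]
-90 [[263.4, 312.0], [253.8, 326.1]]
-60 [[263.4, 312.0], [256.6, 329.4]]
-30 [[263.4, 312.0], [260.9, 331.1]]
0 [[263.4, 312.0], [265.6, 330.8]]
30 [[263.4, 312.0], [269.4, 328.5]]
60 [[263.4, 312.0], [271.4, 324.9]]
90 [[263.4, 312.0], [270.9, 320.9]]
120 [[263.4, 312.0], [268.2, 317.5]]
150 [[263.4, 312.0], [263.9, 315.8]]
```

View pics/wrist1.png

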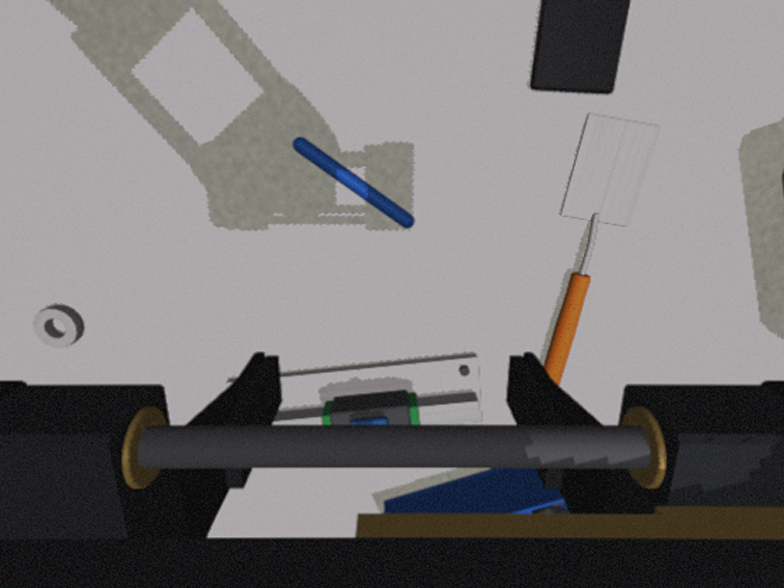

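The crop confirms the red-handled gun in the orange stand at crop px (360,235), with blue at (138,165) and green at (635,265). In the wrist view the fingers hide the nipple, so I'll move further out to see it from above.

Request:
servo_tool(rows=[-1, -0.038, 0, 0.008, 0, -1, -0.038, 0, 0.008, 0, -1, -0.038, 0, 0.008, 0, -1, -0.038, 0, 0.008, 0, -1, -0.038, 0, 0.008, 0])

```text
time: 3.02
position: [0.6469, 0.2228, 0.2419]
tool_rot: [0.168, 0.986, 0.0, -0.0]
ft_force: [0.5, 0.5, -0.1]
grip_width: 0.0868
grip_force: 0.0
```

Request:
servo_tool(rows=[-1, -0.038, 0, 0.008, 0, -1, -0.038, 0, 0.008, 0, -1, 0, 0, 0, 0, -1, 0, 0, 0, 0])

```text
time: 3.35
position: [0.718, 0.1964, 0.2238]
tool_rot: [0.17, 0.985, -0.0, -0.002]
ft_force: [-0.2, -0.1, -0.3]
grip_width: 0.0868
grip_force: 0.0
```

Run:
```python
from h import *
np.set_printoptions(precision=4,suppress=True)
o,T,p=pose();q=robot.camera('wrist');print(p,o['q'],'\n',T)
for n in('nipple','carriage','rail'):
    for d in robot.place_of(q,n)[:2]: print(n,np.array(d['at']),round(d['score'],2),proj(q,d['at'],o)[0].round())
u,v=proj(q,[.617,.206,.08],o)[0].astype(int)
c=(max(u-65,0),max(v-50,0),u+65,v+50);print(c);save(q,'nip.png',c,6)
np.savez('nip.npz',px=q['pixels'],K=q['intrinsics'],D=q['dist'],M=q['mount'],pos=p,rot=o['tool_rot'])
```

```text
[0.718  0.1964 0.2238] [ 0.1173  0.6997  1.0853  0.0002  1.3601 -1.1124] 
 [[-0.9424  0.3345 -0.0035]
 [ 0.3345  0.9424 -0.0002]
 [ 0.0033 -0.0014 -1.    ]]
nipple [0.6154 0.205  0.0794] 0.97 [250.  87.]
carriage [0.628  0.2085 0.0256] 0.72 [262. 101.]
carriage [0.6148 0.2072 0.0789] 0.24 [252.  85.]
rail [0.6248 0.1865 0.0007] 0.76 [244. 105.]
(np.int64(186), np.int64(38), np.int64(316), np.int64(138))
```

View pics/nip.png

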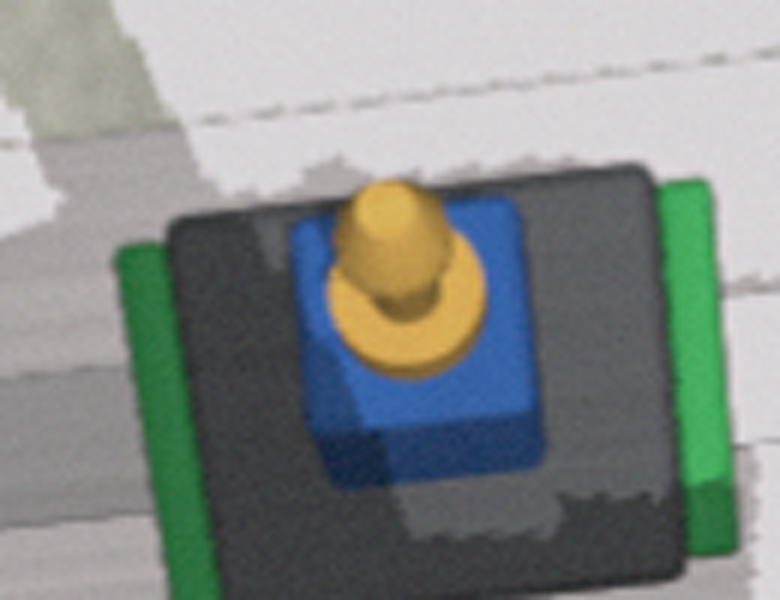

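The crop shows the foot's top disc centred at (407,297), the tip at (388,210), and the carriage's near edge running (175,217)→(640,167).

Run:
```python
from h import *
from scipy.optimize import least_squares
np.set_printoptions(precision=4,suppress=True)
f=np.load('nip.npz');q=dict(intrinsics=f['K'],dist=f['D'],mount=f['M']);o=dict(tool_rot=f['rot'],position=f['pos'])
px=lambda a:np.array(a,float)/6+[186,38]
m=px([[407,297],[388,210]])
ax=lambda ph:np.array([np.sin(.4363)*np.cos(ph),np.sin(.4363)*np.sin(ph),np.cos(.4363)])
def res(v):
    O=np.array([v[0],v[1],.078]);z=ax(v[2]);return (proj(q,[O+.005*z,O+.026*z],o)-m).ravel()
s=least_squares(res,[.617,.206,3.0],x_scale=[.01,.01,.3]);print(s.x[:2],np.degrees(s.x[2]),s.fun)
def onz(uv,z):
    c,d=ray(q,px(uv),o);return c+d*((z-c[2])/d[:,2])[:,None]
P=onz([[175,217],[640,167],[175,217],[222,600]],.06);e=P[1]-P[0];print(np.degrees(np.arctan2(-e[0],e[1])),np.linalg.norm(e))
P=onz([[712,180],[738,550]],.055);e=P[1]-P[0];print(P,np.degrees(np.arctan2(e[1],e[0])))
```

```text
[0.619  0.2079] 164.74489186444373 [-0.0462 -0.5804  0.0428  0.5312]
-13.86426752552834 0.07009659292500237
[[0.6154 0.2563 0.055 ]
 [0.6685 0.2431 0.055 ]] -13.923118473769826
```

Request:
servo_tool(rows=[-1, 0.002, -0.04, -0.005, 0, -1, 0.002, -0.04, -0.005, 0, -1, 0.002, -0.04, -0.005, 0, -1, 0.002, -0.04, -0.005, 0, -1, 0.002, -0.04, -0.005, 0])

```text
time: 3.97
position: [0.6398, 0.0113, 0.2531]
tool_rot: [0.168, 0.986, 0.0, 0.001]
ft_force: [0.3, -0.8, -0.2]
grip_width: 0.087
grip_force: 0.0
```

Request:
servo_tool(rows=[-1, 0.002, -0.04, 0, 0, -1, 0.002, -0.04, 0, 0, -1, 0, 0, 0, 0, -1, 0, 0, 0, 0])

```text
time: 4.3
position: [0.61, -0.0637, 0.253]
tool_rot: [0.171, 0.985, 0.0, 0.001]
ft_force: [1.0, -0.2, 0.1]
grip_width: 0.087
grip_force: 0.0
```

Run:
```python
from h import *
np.set_printoptions(precision=4,suppress=True)
o,T,p=pose();q=robot.camera('wrist');print(p,o['q'],'\n',T)
for n in('gun_grip','stand'):
    for d in robot.place_of(q,n)[:3]: print(n,np.array(d['at']),round(d['score'],2),proj(q,d['at'],o)[0].round())
u,v=proj(q,[.576,-.172,.13],o)[0].astype(int);print(u,v)
c=(max(u-65,0),max(v-50,0),u+65,v+50);print(c);save(q,'gunw.png',c,6)
np.savez('gunw.npz',px=q['pixels'],K=q['intrinsics'],D=q['dist'],M=q['mount'],pos=p,rot=o['tool_rot'])
```

```text
[ 0.61   -0.0637  0.253 ] [-0.2863  0.479   1.4298  0.0004  1.2313 -1.5137] 
 [[-0.9416  0.3368  0.0016]
 [ 0.3368  0.9416 -0.0001]
 [-0.0015  0.0005 -1.    ]]
gun_grip [ 0.5773 -0.1714  0.1145] 0.93 [160. 206.]
gun_grip [ 0.677  -0.1646  0.1049] 0.93 [211. 287.]
gun_grip [ 0.462  -0.1906  0.1085] 0.63 [82. 89.]
stand [ 0.5811 -0.1719  0.0004] 0.91 [192. 183.]
152 209
(np.int64(87), np.int64(159), np.int64(217), np.int64(259))
```

View pics/gunw.png

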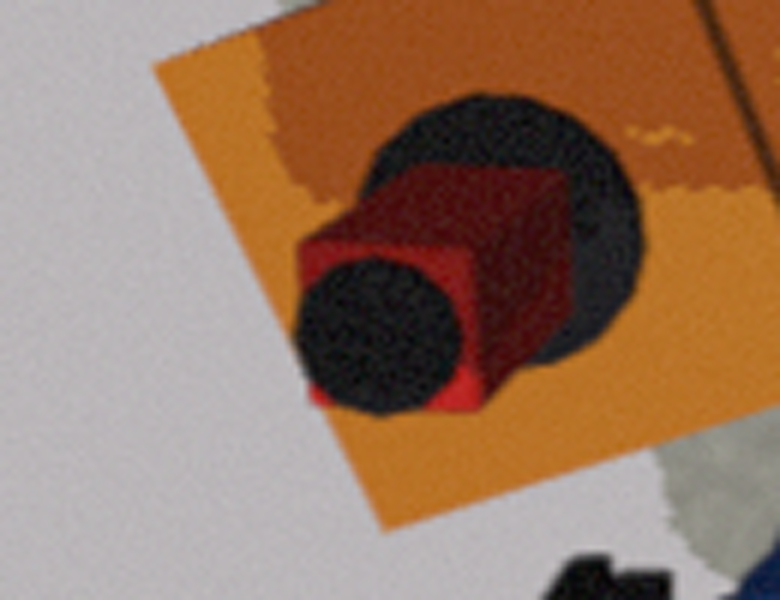

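Run:
```python
from h import *
np.set_printoptions(precision=4,suppress=True)
f=np.load('gunw.npz');q=dict(intrinsics=f['K'],dist=f['D'],mount=f['M']);o=dict(tool_rot=f['rot'],position=f['pos'])
def onz(uv,z):
    c,d=ray(q,np.array(uv,float)/6+[87,159],o);return c+d*((z-c[2])/d[:,2])[:,None]
P=onz([[298,240],[472,246],[480,411],[311,403]],.137);print(P,P.mean(0))
for i in range(4):
    e=P[(i+1)%4]-P[i];print(np.linalg.norm(e),np.degrees(np.arctan2(e[1],e[0])))
print(onz([[380,335]],.143),onz([[502,230]],.087))
S=onz([[155,65],[383,530]],.08);e=S[1]-S[0];print(S,np.linalg.norm(e),np.degrees(np.arctan2(e[1],e[0])))
```

```text
[[ 0.5619 -0.1772  0.137 ]
 [ 0.571  -0.1542  0.137 ]
 [ 0.5942 -0.1641  0.137 ]
 [ 0.5848 -0.1868  0.137 ]] [ 0.578  -0.1706  0.137 ]
0.024741772074372666 68.30651697363957
0.02524734001640806 -23.026007634879583
0.024646040711743922 -112.58617291215806
0.02486133104769082 157.18087025437646
[[ 0.5777 -0.1696  0.143 ]] [[ 0.5774 -0.1698  0.087 ]]
[[ 0.5329 -0.2149  0.08  ]
 [ 0.6221 -0.2171  0.08  ]] 0.08923372019170653 -1.3893352135572314
```

Request:
servo_tool(rows=[-1, 0, 0, 0, 2.8, -1, -0.0034, -0.037, 0, 0, -1, -0.0034, -0.037, 0, 0, -1, -0.0034, -0.037, 0, 0, -1, 0, 0, 0.03, 0])

```text
time: 4.87
position: [0.5822, -0.1756, 0.2271]
tool_rot: [0.194, 0.981, -0.004, 0.007]
ft_force: [1.5, -0.3, 1.5]
grip_width: 0.0868
grip_force: 0.0
```

Request:
servo_tool(rows=[-1, 0, 0, 0.04, 0, -1, 0, 0, 0.03, 0, -1, 0, 0, 0.02, 0, -1, 0, 0, 0, 0])

```text
time: 5.2
position: [0.5758, -0.1661, 0.1269]
tool_rot: [0.192, 0.981, 0.001, -0.005]
ft_force: [-1.2, 0.3, -0.3]
grip_width: 0.0867
grip_force: 0.0
```

Run:
```python
from h import *
np.set_printoptions(precision=4,suppress=True)
o,T,p=pose();print(p,T[:,0],T.T@(np.array([.5775,-.170,.093])-p))
```

```text
[ 0.5758 -0.1661  0.1269] [-0.9259  0.3776  0.0099] [-0.0033 -0.003   0.0338]
```

Request:
servo_tool(rows=[-1, -0.001, -0.002, 0.018, 0, -1, 0, 0, 0.012, 0, -1, 0, 0, 0.004, 0, -1, 0, 0, 0, 0, -1, 0, 0, 0, 0])

```text
time: 5.62
position: [0.5792, -0.1713, 0.0983]
tool_rot: [0.193, 0.981, -0.0, 0.001]
ft_force: [-0.1, -0.8, 0.3]
grip_width: 0.0868
grip_force: 0.0
```

Request:
servo_tool(rows=[1, 0, 0, 0, 0, 1, 0, 0, 0, 0, 1, 0, 0, 0, 0, 1, 0, 0, 0, 0, 1, 0, 0, 0, 0], newtons=30)

```text
time: 6.03
position: [0.5786, -0.1718, 0.0979]
tool_rot: [0.194, 0.981, -0.0, 0.0]
ft_force: [-0.0, -0.1, 0.2]
grip_width: 0.0614
grip_force: 0.0
```

Request:
servo_tool(rows=[1, 0, 0, 0, 0, 1, 0, 0, 0, 0, 1, 0, 0, 0, 0])

```text
time: 6.28
position: [0.5785, -0.1717, 0.0975]
tool_rot: [0.194, 0.981, 0.0, -0.0]
ft_force: [0.5, 0.8, -0.4]
grip_width: 0.0417
grip_force: 0.0
```

Run:
```python
from h import *
np.set_printoptions(precision=4,suppress=True)
o,T,p=pose();print(p,T,o['ft_force'],o['moment'],o['grip_width'],o['grip_force'])
```

```text
[ 0.5785 -0.1717  0.0975] [[-0.925   0.3799 -0.0001]
 [ 0.3799  0.925   0.    ]
 [ 0.0001 -0.     -1.    ]] [ 0.5218  0.8097 -0.4394] [-0.0211 -0.0329  0.0401] 0.04172134555574898 0.0
```

Request:
servo_tool(rows=[1, 0, 0, 0.003, 0, 1, 0, 0, 0, 0, 1, 0, 0, 0, 0, 1, 0, 0, 0, 0, 1, 0, 0, 0, 0])

```text
time: 6.7
position: [0.5782, -0.1715, 0.0941]
tool_rot: [0.194, 0.981, 0.0, -0.0]
ft_force: [-0.2, -0.0, -2.0]
grip_width: 0.0261
grip_force: 30.0
```

Request:
servo_tool(rows=[1, 0, 0, 0, 0, 1, 0, 0, 0, 0, 1, 0, 0, 0, 0])

```text
time: 6.95
position: [0.5783, -0.1715, 0.0943]
tool_rot: [0.194, 0.981, 0.0, -0.0]
ft_force: [0.1, 1.0, -2.5]
grip_width: 0.0257
grip_force: 30.0
```

Request:
servo_tool(rows=[1, 0, 0, -0.015, 0, 1, 0, 0, -0.024, 0, 1, 0, 0, -0.018, 0, 1, 0, 0, -0.006, 0, 1, 0, 0, 0, 0], newtons=25)

```text
time: 7.37
position: [0.5797, -0.1722, 0.1594]
tool_rot: [0.194, 0.981, -0.001, 0.002]
ft_force: [0.0, -0.7, -3.3]
grip_width: 0.0258
grip_force: 25.0
```

Request:
servo_tool(rows=[1, 0.005, 0, 0, 0, 1, 0.008, 0, 0, 0, 1, 0.008, 0, 0, 0, 1, 0.006, 0, 0, 0, 1, 0, 0, 0, 0])

```text
time: 7.78
position: [0.5544, -0.1619, 0.1576]
tool_rot: [0.194, 0.981, -0.001, 0.002]
ft_force: [3.6, -1.9, -1.4]
grip_width: 0.026
grip_force: 25.0
```

Run:
```python
from h import *
np.set_printoptions(precision=4,suppress=True)
o,T,p=pose();print(p,T[:,0],o['ft_force'],o['moment'],o['grip_width'],o['grip_force'])
q=robot.camera('side')
for n in('gun_grip','nozzle_mouth','gun'):
    for d in robot.place_of(q,n)[:3]: print(n,np.array(d['at']),round(d['score'],2))
u,v=proj(q,[.57,-.17,.15])[0].astype(int);save(q,'tilt1.png',(u-65,v-50,u+65,v+50),5)
```

```text
[ 0.5544 -0.1619  0.1576] [-0.9249  0.3801 -0.0046] [ 3.5682 -1.8809 -1.4205] [-0.3891 -0.9642 -0.0485] 0.025969419502223715 24.999973070807755
gun_grip [ 0.4567 -0.193   0.1116] 0.75
gun_grip [ 0.6775 -0.1663  0.1076] 0.69
gun_grip [ 0.5535 -0.1616  0.1793] 0.56
nozzle_mouth [ 0.5724 -0.1704  0.0714] 0.71
nozzle_mouth [ 0.5777 -0.1727  0.071 ] 0.59
nozzle_mouth [ 0.6797 -0.1631 -0.0019] 0.54
gun [ 0.6774 -0.1669 -0.0018] 0.95
gun [ 0.4597 -0.1904  0.0016] 0.77
gun [ 0.5724 -0.1734  0.0688] 0.55
```

View pics/tilt1.png

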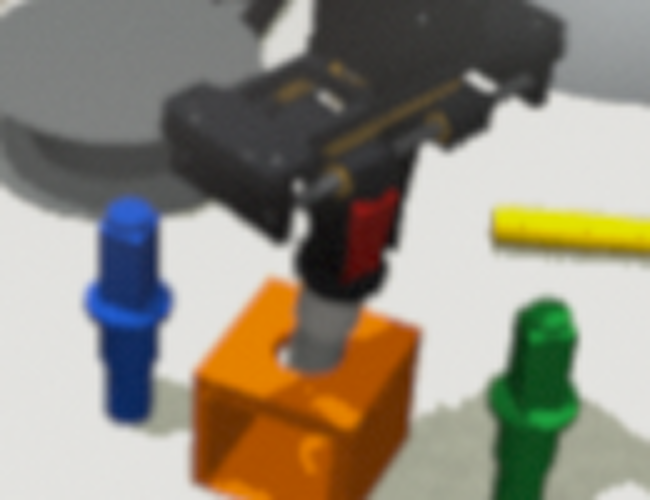

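The gun pivots cleanly in the pads. The crop shows the nozzle still in the hole at (320,355) and the handle leaning towards the robot by about 12°, so I'll continue.

Request:
servo_tool(rows=[1, 0.007, 0, 0.001, 0, 1, 0.007, 0, 0.001, 0, 1, 0.006, 0, 0, 0, 1, 0, 0, 0, 0, 1, 0, 0, 0, 0])

```text
time: 8.4
position: [0.5349, -0.1539, 0.1554]
tool_rot: [0.194, 0.981, -0.0, -0.0]
ft_force: [3.5, -1.5, -1.4]
grip_width: 0.0259
grip_force: 25.0
```

```bash
cat > tilt.py <<'E'
from h import *
from scipy.optimize import least_squares
np.set_printoptions(precision=4,suppress=True)
def run(cams=('side','top')):
    o,T,p=pose();print('tcp',p,'tx az',np.degrees(np.arctan2(T[1,0],T[0,0])),o['ft_force'],o['moment'],o['grip_width'],'t',o['time'])
    g=p-T[:,2]*.019
    for c in cams:
        q=robot.camera(c)
        for n in('gun_grip','nozzle_mouth','gun'):
            for d in robot.place_of(q,n)[:4]:
                a=np.array(d['at'])
                if np.linalg.norm(a-g)<.15: 
                    l=T.T@(a-g);print(c,n,a,round(d['score'],2),'tool rel grasp',l,'tilt',round(np.degrees(np.arctan2(-l[0],l[2])),1))
if __name__=='__main__':run()
E
python3 tilt.py
```

```text
tcp [ 0.5349 -0.1539  0.1554] tx az 157.67432110031422 [ 3.5217 -1.4934 -1.3834] [-0.4769 -0.7776  0.0343] 0.025876507483148528 t 8.4
side gun_grip [ 0.5386 -0.1562  0.1772] 0.53 tool rel grasp [-0.0043 -0.0007 -0.0028] tilt 123.5
side nozzle_mouth [ 0.5747 -0.1717  0.074 ] 0.42 tool rel grasp [-0.0436 -0.0014  0.1003] tilt 23.5
side gun [ 0.5733 -0.1714  0.072 ] 0.72 tool rel grasp [-0.0422 -0.0016  0.1023] tilt 22.4
```

Request:
servo_tool(rows=[1, 0.002, 0, 0, 0, 1, 0.006, 0, -0.012, 0, 1, 0.004, 0, -0.015, 0, 1, 0, 0, -0.03, 0, 1, 0, 0, -0.03, 0], newtons=45)

```text
time: 9.22
position: [0.5195, -0.1468, 0.2409]
tool_rot: [0.193, 0.981, 0.002, -0.006]
ft_force: [-0.1, -0.6, -1.7]
grip_width: 0.0254
grip_force: 45.0
```

Request:
servo_tool(rows=[1, 0, 0, -0.025, 0, 1, 0, 0, 0, 0, 1, 0, 0, 0, 0])

```text
time: 9.47
position: [0.5225, -0.1483, 0.2676]
tool_rot: [0.193, 0.981, 0.0, -0.001]
ft_force: [-0.0, 0.6, -3.4]
grip_width: 0.0257
grip_force: 45.0
```

```bash
python3 tilt.py
```

```text
tcp [ 0.5225 -0.1483  0.2676] tx az 157.6904542246698 [-0.0118  0.6021 -3.4002] [ 0.0089  0.1056 -0.0349] 0.025651696050716127 t 9.4667
side gun_grip [ 0.5249 -0.1523  0.2893] 0.72 tool rel grasp [-0.0037 -0.0028 -0.0028] tilt 126.7
side nozzle_mouth [ 0.5598 -0.1653  0.1873] 0.48 tool rel grasp [-0.0412 -0.0016  0.0991] tilt 22.6
side gun [ 0.5586 -0.1682  0.1885] 0.72 tool rel grasp [-0.0412 -0.0047  0.0979] tilt 22.8
```

Request:
servo_tool(rows=[1, 0, 0, 0, -4.3, 1, 0, 0, 0, -4, 1, 0.0052, 0.025, 0, 0, 1, 0.0052, 0.035, 0, 0, 1, 0.0052, 0.038, 0, 0])

```text
time: 10.28
position: [0.5325, -0.0505, 0.267]
tool_rot: [0.124, 0.992, -0.0, -0.0]
ft_force: [1.5, 0.8, -2.8]
grip_width: 0.0258
grip_force: 45.0
```

Request:
servo_tool(rows=[1, 0.0052, 0.038, 0.003, 0, 1, 0.0052, 0.038, 0.003, 0, 1, 0.0052, 0.038, 0.003, 0, 1, 0.0052, 0.038, 0.003, 0, 1, 0.0052, 0.038, 0.003, 0])

```text
time: 10.7
position: [0.5531, 0.1421, 0.2521]
tool_rot: [0.122, 0.993, -0.0, -0.0]
ft_force: [0.7, -0.1, -2.0]
grip_width: 0.0255
grip_force: 45.0
```

Request:
servo_tool(rows=[1, 0.0052, 0.038, 0.003, 0, 1, 0.005, 0.03, 0.003, 0, 1, 0, 0.011, 0.003, 0, 1, 0, 0, 0, 0, 1, 0, 0, 0, 0])

```text
time: 11.12
position: [0.5622, 0.2193, 0.2427]
tool_rot: [0.121, 0.993, -0.001, -0.001]
ft_force: [0.7, -0.6, -1.9]
grip_width: 0.0261
grip_force: 45.0
```

```bash
cat >> tilt.py <<'E'
    o,T,p=pose()
    n=np.array([np.sin(.4363)*np.cos(np.radians(166)),np.sin(.4363)*np.sin(np.radians(166)),np.cos(.4363)]);O=np.array([.6185,.2065,.078])
    M=p+T@np.array([-.042,-.0015,.08]);w=M-O;print('axial mm',1e3*w@n,'lateral in tool axes mm',1e3*T.T@(w-(w@n)*n),'axis in tool',T.T@n)
E
python3 - <<'E'
import sys;sys.path.insert(0,'.')
exec(open('tilt.py').read())
q=robot.camera('side');u,v=proj(q,[.60,.21,.14])[0].astype(int);save(q,'appr.png',(u-65,v-50,u+65,v+50),6)
q=robot.camera('wrist');o,T,p=pose()
for n in('gun_grip','nozzle_mouth','gun','nipple'): print(n,[(np.array(d['at']),round(d['score'],2)) for d in robot.place_of(q,n)[:2]])
E
```

```text
Traceback (most recent call last):
IndentationError: unexpected indent
```

```bash
sed -i '/__name__/d' tilt.py; echo 'if __name__=="__main__":run()' >> tilt.py
python3 tilt.py
python3 - <<'E'
from h import *
np.set_printoptions(precision=4,suppress=True)
q=robot.camera('side');u,v=proj(q,[.60,.21,.15])[0].astype(int);save(q,'appr.png',(u-65,v-50,u+65,v+50),6);print(u-65,v-50)
q=robot.camera('wrist')
for n in('nozzle_mouth','gun','nipple'): print(n,[(np.array(d['at']),round(d['score'],2)) for d in robot.place_of(q,n)[:2]])
E
```

```text
tcp [0.5622 0.2193 0.2427] tx az 166.0657278769259 [ 0.6703 -0.6258 -1.909 ] [-0.0182  0.0383 -0.0257] 0.026074636625817584 t 11.1167
side gun_grip [0.5639 0.2187 0.2617] 0.61 tool rel grasp [-0.0018 -0.0002 -0.    ] tilt 90.0
side nozzle_mouth [0.6041 0.2065 0.1596] 0.64 tool rel grasp [-0.0439 -0.0022  0.102 ] tilt 23.3
side gun [0.6025 0.2065 0.1607] 0.62 tool rel grasp [-0.0423 -0.0026  0.1009] tilt 22.8
axial mm 84.08634105343296 lateral in tool axes mm [-20.6498  -3.4215  -9.6182] axis in tool [ 0.4223 -0.0007 -0.9064]
153 210
nozzle_mouth []
gun [(array([0.605 , 0.2094, 0.1619]), 0.72)]
nipple [(array([0.6145, 0.2078, 0.0767]), 0.68)]
```

View pics/appr.png

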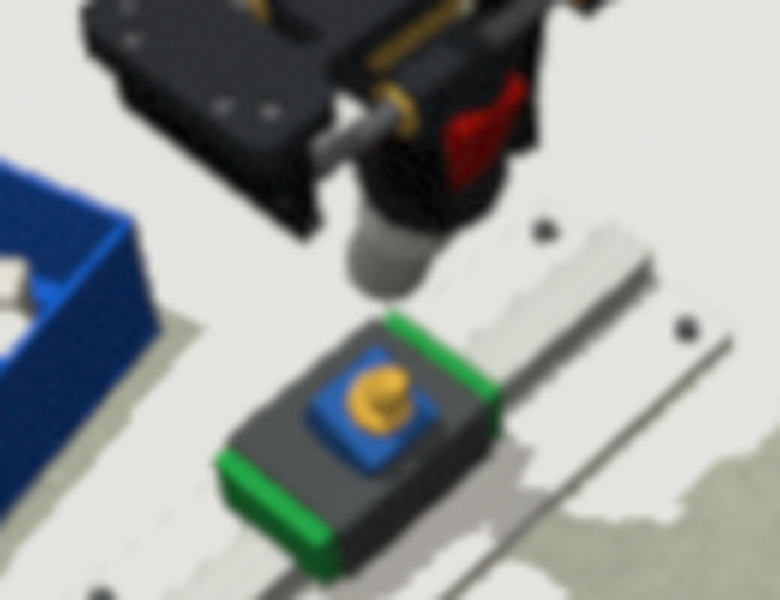

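Run:
```python
from h import *
np.set_printoptions(precision=4,suppress=True)
q=robot.camera('side');o,T,p=pose()
n=np.array([-.410,.102,.906]);O=np.array([.6185,.2065,.078])
c=lambda X:(proj(q,X)-[153,210])*6
M=p+T@np.array([-.042,-.0015,.08]);a=(p-T[:,2]*.019-M);a/=np.linalg.norm(a)
e1=np.cross(a,T[:,1]);th=np.linspace(0,2*np.pi,60)
rim=M+.014*(np.outer(np.cos(th),e1)+np.outer(np.sin(th),T[:,1]));r=c(rim)
print('mouth',c(M),'rim',r.min(0),r.max(0),'tip',c(O+.026*n),'foot',c(O+.005*n))
for d in(T[:,0],T[:,1]): print('px per mm',(c(M+.001*d)-c(M)))
e1=np.cross(n,T[:,1]);r=c(O+.026*n+.004*(np.outer(np.cos(th),e1)+np.outer(np.sin(th),T[:,1])));print('tiprim',r.min(0),r.max(0))
r=c(O+.005*n+.011*(np.outer(np.cos(th),e1)+np.outer(np.sin(th),T[:,1])));print('footrim',r.min(0),r.max(0))
```

```text
mouth [[387.5032 268.5212]] rim [344.6995 228.7991] [429.9576 308.7702] tip [[388.8701 382.2792]] foot [[375.9453 401.7646]]
px per mm [[2.128  1.5971]]
px per mm [[-2.2449  1.7795]]
tiprim [377.3361 371.1246] [400.3801 393.4642]
footrim [344.7301 371.6736] [406.9707 432.106 ]
```

Request:
servo_tool(rows=[1, 0.001, 0.001, 0.015, 0, 1, 0.001, 0.001, 0.02, 0, 1, 0.001, 0.001, 0.012, 0, 1, 0, 0, 0.003, 0, 1, 0, 0, 0, 0])

```text
time: 12.23
position: [0.5597, 0.223, 0.1925]
tool_rot: [0.122, 0.993, -0.0, -0.001]
ft_force: [-0.1, 0.7, -2.7]
grip_width: 0.0255
grip_force: 45.0
```

Request:
servo_tool(rows=[1, 0, 0, 0, 0, 1, 0, 0, 0, 0])

```text
time: 12.4
position: [0.5615, 0.2232, 0.1947]
tool_rot: [0.122, 0.993, 0.0, 0.001]
ft_force: [-0.9, -0.2, -2.6]
grip_width: 0.0257
grip_force: 45.0
```

```bash
python3 tilt.py
python3 - <<'E'
from h import *
np.set_printoptions(precision=4,suppress=True)
q=robot.camera('side');save(q,'appr2.png',(165,225,265,300),8);o,T,p=pose()
n=np.array([-.410,.102,.906]);O=np.array([.6185,.2065,.078])
c=lambda X:(proj(q,X)-[165,225])*8
M=p+T@np.array([-.042,-.0015,.08]);a=(p-T[:,2]*.019-M);a/=np.linalg.norm(a)
e1=np.cross(a,T[:,1]);th=np.linspace(0,2*np.pi,60)
r=c(M+.014*(np.outer(np.cos(th),e1)+np.outer(np.sin(th),T[:,1])))
print('mouth',c(M),'rim',r.min(0),r.max(0),'tip',c(O+.026*n),'foot',c(O+.005*n),'40mm',c(O+.04*n), 'gun axis 60', c(M+.06*a),'nip axis 100',c(O+.1*n))
for d in(T[:,0],T[:,1]): print('px per mm',(c(M+.001*d)-c(M)))
E
```

```text
tcp [0.5615 0.2232 0.1947] tx az 165.97555963253657 [-0.9042 -0.1726 -2.5812] [-0.0161  0.0309  0.0064] 0.025738548183118385 t 12.4
side gun_grip [0.563  0.2256 0.2136] 0.69 tool rel grasp [-0.0009  0.0028  0.0001] tilt 85.8
side nozzle_mouth [0.6023 0.2133 0.1109] 0.5 tool rel grasp [-0.0418  0.0002  0.1029] tilt 22.1
side gun [0.5996 0.2126 0.1125] 0.62 tool rel grasp [-0.0394 -0.0011  0.1013] tilt 21.3
axial mm 40.13480565292761 lateral in tool axes mm [1.2502 0.4739 0.5824] axis in tool [ 0.4223 -0.     -0.9065]
mouth [[436.8931 377.0337]] rim [381.9615 325.0889] [491.3814 429.5902] tip [[422.4935 389.7056]] foot [[405.2604 415.6862]] 40mm [[434.3624 371.8137]] gun axis 60 [[483.277  290.5932]] nip axis 100 [[488.9968 289.4748]]
px per mm [[2.7449 2.1215]]
px per mm [[-2.8733  2.3621]]
```

View pics/appr2.png

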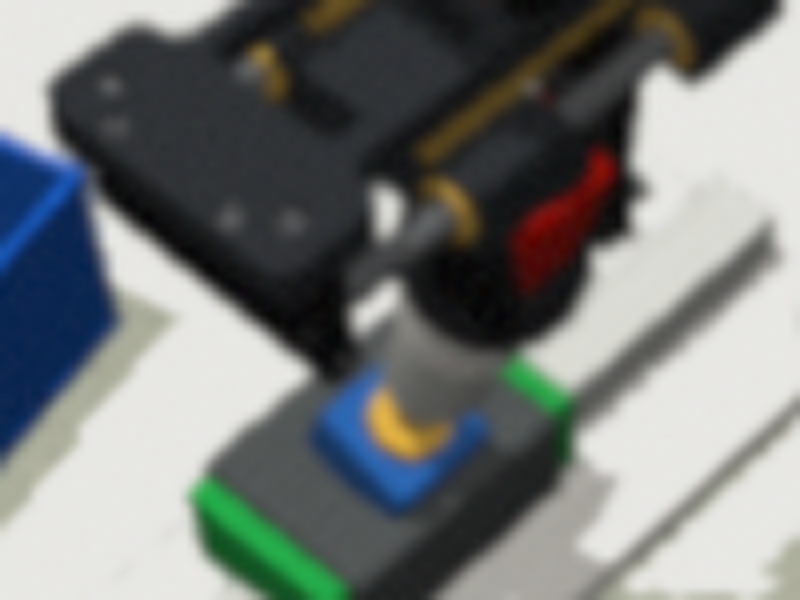

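Request:
servo_tool(rows=[1, -0.0021, 0, 0.0045, 0, 1, -0.0025, 0, 0.0055, 0, 1, -0.0021, 0, 0.0045, 0, 1, 0, 0, 0, 0, 1, 0, 0, 0, 0])

```text
time: 13.27
position: [0.5667, 0.2212, 0.1782]
tool_rot: [0.122, 0.993, -0.0, -0.001]
ft_force: [-0.8, -0.0, -2.0]
grip_width: 0.026
grip_force: 45.0
```

```bash
python3 tilt.py
```

```text
tcp [0.5667 0.2212 0.1782] tx az 165.9589189360075 [-0.7617 -0.0043 -2.0391] [ 0.0159  0.0299 -0.0376] 0.026048564207277747 t 13.2667
side gun_grip [0.5691 0.2195 0.1972] 0.6 tool rel grasp [-0.0027 -0.0011 -0.    ] tilt 90.0
side nozzle_mouth [0.6107 0.209  0.0975] 0.52 tool rel grasp [-0.0457 -0.0011  0.0996] tilt 24.7
side gun [0.6092 0.211  0.0929] 0.66 tool rel grasp [-0.0438  0.0005  0.1042] tilt 22.8
axial mm 24.186295807027737 lateral in tool axes mm [1.3224 0.5345 0.616 ] axis in tool [ 0.4223  0.     -0.9065]
```

Request:
servo_tool(rows=[1, -0.0017, 0, 0.0036, 0, 1, -0.0017, 0, 0.0036, 0, 1, 0, 0, 0, 0, 1, 0, 0, 0, 0])

```text
time: 14.0
position: [0.5704, 0.2204, 0.1717]
tool_rot: [0.122, 0.993, -0.0, 0.0]
ft_force: [-0.4, -0.9, -0.9]
grip_width: 0.0258
grip_force: 45.0
```

Request:
servo_tool(rows=[1, -0.0013, 0, 0.0027, 0, 1, -0.0013, 0, 0.0027, 0, 1, 0, 0, 0, 0, 1, 0, 0, 0, 0])

```text
time: 14.33
position: [0.5726, 0.2198, 0.1662]
tool_rot: [0.122, 0.993, -0.0, -0.0]
ft_force: [-2.2, 0.0, -1.6]
grip_width: 0.0262
grip_force: 45.0
```

```bash
python3 tilt.py
```

```text
tcp [0.5726 0.2198 0.1662] tx az 165.97280028293264 [-2.234   0.0474 -1.5938] [-0.1626  0.3739 -0.0041] 0.026207007765737898 t 14.3333
side gun_grip [0.5771 0.2188 0.1852] 0.63 tool rel grasp [-0.0046  0.0002 -0.    ] tilt 90.2
side nozzle_mouth [0.6139 0.2086 0.086 ] 0.65 tool rel grasp [-0.0429 -0.0008  0.0992] tilt 23.4
side gun [0.6133 0.2078 0.0819] 0.67 tool rel grasp [-0.0425 -0.0017  0.1033] tilt 22.4
axial mm 9.940493122806853 lateral in tool axes mm [1.7441 0.0956 0.8147] axis in tool [ 0.4232 -0.0008 -0.906 ]
```

Request:
servo_tool(rows=[1, 0, 0, 0.0023, 0, 1, -0.001, 0, 0.0023, 0, 1, 0, 0, 0, 0, 1, 0, 0, 0, 0])

```text
time: 15.07
position: [0.5738, 0.2194, 0.1622]
tool_rot: [0.122, 0.993, -0.0, 0.0]
ft_force: [-3.6, -2.8, 3.7]
grip_width: 0.0254
grip_force: 45.0
```

Request:
servo_tool(rows=[1, -0.0013, 0, 0.0027, 0, 1, 0, 0, 0, 0, 1, 0, 0, 0, 0])

```text
time: 15.32
position: [0.575, 0.2192, 0.1593]
tool_rot: [0.122, 0.993, -0.0, -0.0]
ft_force: [-3.4, -3.1, 5.6]
grip_width: 0.0254
grip_force: 45.0
```

```bash
python3 tilt.py
```

```text
tcp [0.575  0.2192 0.1593] tx az 165.977503031058 [-3.3789 -3.0616  5.5999] [-0.7561  0.6368 -0.1722] 0.02543112196295759 t 15.3167
side nozzle_mouth [0.613  0.2103 0.084 ] 0.55 tool rel grasp [-0.039   0.0006  0.0943] tilt 22.5
side gun [0.6142 0.2026 0.0748] 0.53 tool rel grasp [-0.042  -0.0066  0.1035] tilt 22.1
side gun [0.6158 0.2053 0.0757] 0.46 tool rel grasp [-0.0429 -0.0036  0.1026] tilt 22.7
axial mm 2.4893507409905355 lateral in tool axes mm [2.1836 0.2625 1.0177] axis in tool [ 0.4225 -0.0004 -0.9064]
```

Request:
servo_tool(rows=[1, 0, -0.001, 0, 0, 1, 0, -0.001, 0, 0, 1, 0, 0, 0, 0])

```text
time: 15.97
position: [0.5749, 0.2186, 0.1594]
tool_rot: [0.122, 0.993, 0.001, 0.0]
ft_force: [-3.3, 0.8, 4.0]
grip_width: 0.0257
grip_force: 45.0
```

```bash
python3 tilt.py
```

```text
tcp [0.5749 0.2186 0.1594] tx az 165.95957460545696 [-3.3315  0.7769  3.9944] [0.2459 0.5262 0.0329] 0.025663447911995894 t 15.9667
side gun_grip [0.5787 0.2122 0.1777] 0.74 tool rel grasp [-0.0053 -0.0052  0.0006] tilt 83.0
side nozzle_mouth [0.6134 0.2106 0.0853] 0.62 tool rel grasp [-0.0393  0.0014  0.0931] tilt 22.9
side gun [0.6154 0.2043 0.0747] 0.51 tool rel grasp [-0.0427 -0.0042  0.1037] tilt 22.4
top gun_grip [0.618  0.2036 0.077 ] 0.39 tool rel grasp [-0.0454 -0.0043  0.1014] tilt 24.1
axial mm 2.498071281127343 lateral in tool axes mm [ 2.1629 -0.7991  1.0067] axis in tool [ 0.4222  0.0009 -0.9065]
```

Request:
servo_tool(rows=[1, -0.0005, 0, 0.0018, 0, 1, 0, 0, 0, 0, 1, 0, 0, 0, 0])

```text
time: 16.62
position: [0.5754, 0.2178, 0.1576]
tool_rot: [0.122, 0.993, 0.001, 0.0]
ft_force: [-2.6, 3.0, 4.9]
grip_width: 0.0259
grip_force: 45.0
```

Request:
servo_tool(rows=[1, -0.0006, 0, 0.0018, 0, 1, 0, 0, 0, 0, 1, 0, 0, 0, 0])

```text
time: 16.87
position: [0.5759, 0.2176, 0.1559]
tool_rot: [0.122, 0.993, 0.001, 0.0]
ft_force: [-2.7, 1.8, 6.5]
grip_width: 0.0257
grip_force: 45.0
```

```bash
python3 tilt.py
```

```text
tcp [0.5759 0.2176 0.1559] tx az 165.96894452240392 [-2.747   1.7908  6.4998] [0.6515 0.4768 0.0439] 0.025664019357413782 t 16.8667
side gun_grip [0.5791 0.2147 0.177 ] 0.83 tool rel grasp [-0.0038 -0.002  -0.0021] tilt 119.2
side nozzle_mouth [0.6141 0.2106 0.0842] 0.58 tool rel grasp [-0.0387  0.0024  0.0907] tilt 23.1
side gun [0.6171 0.2081 0.0742] 0.63 tool rel grasp [-0.0422  0.0006  0.1007] tilt 22.7
axial mm -0.946702498424844 lateral in tool axes mm [ 2.3339 -0.9291  1.0852] axis in tool [ 0.4219  0.0008 -0.9067]
```

Request:
servo_tool(rows=[1, -0.0007, 0.0004, 0.0016, 0, 1, 0, 0, 0, 0, 1, 0, 0, 0, 0, 1, 0, 0, 0, 0], newtons=60)

```text
time: 17.6
position: [0.5766, 0.2176, 0.1544]
tool_rot: [0.122, 0.993, 0.0, 0.0]
ft_force: [-3.8, 1.9, 6.2]
grip_width: 0.0258
grip_force: 60.0
```

Request:
servo_tool(rows=[1, -0.0007, 0, 0.0016, 0, 1, 0, 0, 0, 0, 1, 0, 0, 0, 0, 1, 0, 0, 0, 0])

```text
time: 17.93
position: [0.5771, 0.2175, 0.153]
tool_rot: [0.122, 0.993, 0.0, 0.0]
ft_force: [-3.1, 2.7, 7.4]
grip_width: 0.0253
grip_force: 60.0
```

```bash
python3 tilt.py
```

```text
tcp [0.5771 0.2175 0.153 ] tx az 165.97571362485402 [-3.1036  2.7144  7.4403] [0.4642 0.6242 0.037 ] 0.025323351631079075 t 17.9333
side nozzle_mouth [0.6158 0.2073 0.0814] 0.5 tool rel grasp [-0.0399 -0.0005  0.0906] tilt 23.8
side gun [0.6155 0.2022 0.0718] 0.62 tool rel grasp [-0.0409 -0.0055  0.1002] tilt 22.2
top gun_grip [0.617  0.2066 0.0774] 0.38 tool rel grasp [-0.0413 -0.0009  0.0946] tilt 23.6
axial mm -4.2024329321230995 lateral in tool axes mm [ 2.4852 -0.8656  1.157 ] axis in tool [ 0.4222  0.0003 -0.9065]
```

Run:
```python
from h import *
np.set_printoptions(precision=1,suppress=True)
q=robot.camera('side');x0,y0,s=180,240,10;save(q,'press.png',(x0,y0,x0+75,y0+58),s);o,T,p=pose()
n=np.array([-.410,.102,.906]);O=np.array([.6185,.2065,.078])+[.0,-.001,0]
c=lambda X:(proj(q,X)-[x0,y0])*s
th=np.linspace(0,2*np.pi,90);e2=T[:,1];e1=np.cross(n,e2);e1/=np.linalg.norm(e1);e2=np.cross(n,e1)
def rim(z,r):
    a=c(O+z*n+r*(np.outer(np.cos(th),e1)+np.outer(np.sin(th),e2)));return 'x',a[:,0].min(),a[:,0].max(),'bottom',a[a[:,1].argmax()]
for z in(.007,.010,.013):print('mouth',z,rim(z,.014))
print('foot',rim(0,.011),rim(.005,.011))
for st in(.008,.011,.014):print('collar bottom if stroke',st,rim(.007+.075-st,.024),'barrel end',rim(.007+.040-st,.017))
```

```text
mouth 0.007 ('x', np.float64(294.82784057225814), np.float64(426.9909401307788), 'bottom', array([363.3, 427.7]))
mouth 0.01 ('x', np.float64(297.7006296730656), np.float64(430.1999635546909), 'bottom', array([366.4, 423.2]))
mouth 0.013 ('x', np.float64(300.58941536316695), np.float64(433.4266290774167), 'bottom', array([369.4, 418.8]))
foot ('x', np.float64(302.3657369731234), np.float64(405.59925122778395), 'bottom', array([355.8, 424.1])) ('x', np.float64(307.16164486954597), np.float64(410.831223467076), 'bottom', array([360.8, 416.7]))
collar bottom if stroke 0.008 ('x', np.float64(312.38265130129463), np.float64(552.5051937278482), 'bottom', array([438. , 371.5])) barrel end ('x', np.float64(311.62344630306734), np.float64(476.56317976760107), 'bottom', array([397.4, 393.3]))
collar bottom if stroke 0.011 ('x', np.float64(309.27558361240244), np.float64(548.7571074778123), 'bottom', array([434.5, 376.4])) barrel end ('x', np.float64(308.62904807162465), np.float64(473.14060285285564), 'bottom', array([394.2, 398. ]))
collar bottom if stroke 0.014 ('x', np.float64(306.18677467876637), np.float64(545.0305384745604), 'bottom', array([431.1, 381.3])) barrel end ('x', np.float64(305.6516396660652), np.float64(469.7371392837053), 'bottom', array([390.9, 402.6]))
```

View pics/press.png

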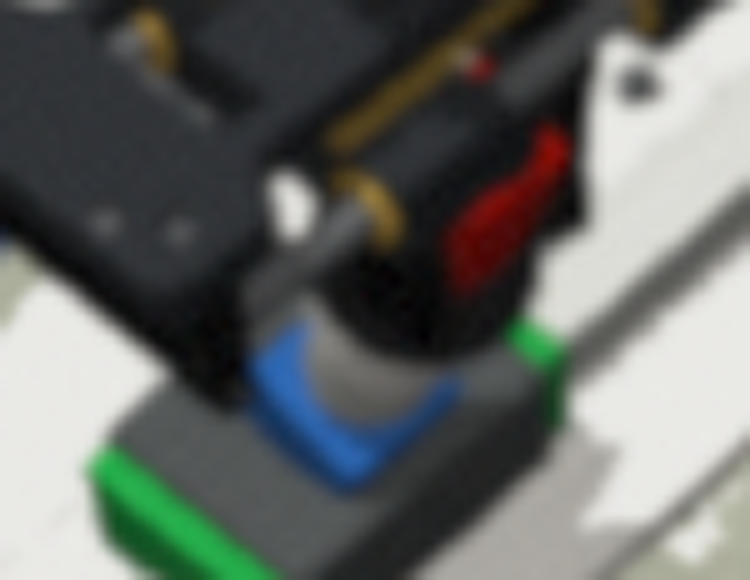

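Request:
servo_tool(rows=[1, -0.0006, 0, 0.0013, 0, 1, 0, 0, 0, 0, 1, 0, 0, 0, 0])

```text
time: 18.63
position: [0.5772, 0.2174, 0.1528]
tool_rot: [0.122, 0.993, 0.0, -0.0]
ft_force: [-7.0, 2.4, 13.2]
grip_width: 0.0258
grip_force: 60.0
```

Request:
servo_tool(rows=[1, -0.0006, 0, 0.0013, 0, 1, 0, 0, 0, 0, 1, 0, 0, 0, 0])

```text
time: 18.88
position: [0.5773, 0.2174, 0.1527]
tool_rot: [0.122, 0.993, 0.0, -0.0]
ft_force: [-8.9, 2.9, 19.9]
grip_width: 0.0255
grip_force: 60.0
```

Request:
servo_tool(rows=[1, -0.0006, 0, 0.0013, 0, 1, 0, 0, 0, 0, 1, 0, 0, 0, 0])

```text
time: 19.13
position: [0.5775, 0.2175, 0.1526]
tool_rot: [0.122, 0.993, 0.0, -0.001]
ft_force: [-12.0, 2.2, 26.2]
grip_width: 0.0255
grip_force: 60.0
```

Request:
servo_tool(rows=[1, 0.001, 0, -0.0022, 0, 1, 0.001, 0, -0.0022, 0, 1, 0.001, 0, -0.0021, 0, 1, 0, 0, 0, 0, 1, 0, 0, 0, 0])

```text
time: 19.55
position: [0.5761, 0.2177, 0.1556]
tool_rot: [0.122, 0.993, 0.0, 0.0]
ft_force: [-3.3, 2.3, 6.1]
grip_width: 0.0254
grip_force: 60.0
```

```bash
python3 tilt.py
```

```text
tcp [0.5761 0.2177 0.1556] tx az 165.98028914341177 [-3.3432  2.3346  6.0912] [0.5301 0.5255 0.0896] 0.025425381371429266 t 19.55
side gun_grip [0.5776 0.2158 0.1777] 0.61 tool rel grasp [-0.002  -0.0015 -0.0031] tilt 147.4
side nozzle_mouth [0.6129 0.2047 0.0831] 0.61 tool rel grasp [-0.0388 -0.0037  0.0916] tilt 23.0
side gun [0.6168 0.2064 0.0735] 0.69 tool rel grasp [-0.0422 -0.0011  0.1012] tilt 22.6
axial mm -1.5775961921427326 lateral in tool axes mm [ 2.357  -0.8905  1.0965] axis in tool [ 0.4219  0.0003 -0.9066]
```

Request:
servo_tool(rows=[1, 0, 0.0008, 0, 0, 1, 0, 0, 0, 0, 1, 0, 0, 0, 0, 1, 0, 0, 0, 0])

```text
time: 20.28
position: [0.5762, 0.2178, 0.1554]
tool_rot: [0.122, 0.993, -0.0, 0.0]
ft_force: [-4.8, 0.3, 6.0]
grip_width: 0.0261
grip_force: 60.0
```

```bash
python3 tilt.py; python3 -c "
from rig import robot;print(robot.hand_in())"
```

```text
tcp [0.5762 0.2178 0.1554] tx az 165.97876852096383 [-4.8244  0.3451  5.9966] [0.1536 0.5052 0.0288] 0.02608380908765005 t 20.2833
side gun_grip [0.5795 0.2151 0.1781] 0.5 tool rel grasp [-0.0038 -0.0019 -0.0037] tilt 134.2
side nozzle_mouth [0.6165 0.2072 0.0801] 0.36 tool rel grasp [-0.0416 -0.0005  0.0943] tilt 23.8
side gun [0.6187 0.2061 0.0721] 0.75 tool rel grasp [-0.044  -0.001   0.1023] tilt 23.3
top nozzle_mouth [0.6164 0.2039 0.0805] 0.66 tool rel grasp [-0.0423 -0.0037  0.0939] tilt 24.2
axial mm -1.6762373989654926 lateral in tool axes mm [ 2.4184 -0.8179  1.1268] axis in tool [ 0.4221 -0.0008 -0.9065]
the job is handed in; nothing more can be done
None
```

I handed the job in at about 20 s with the gun still gripped at 60 N and pressing about 9 N along the nipple's axis; the stroke is about 11 of 14 mm, worked out from where it hit the end stop. The hand-in returned no verdict; I take it as snapped on because 31 N at the stop moved it no further and the images put the mouth near 7 mm, but I never saw the snap itself.

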